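# Clamp the module base and hold its heat sink in the corner

### The job

Clamp the aluminium module base tight in the bench vise by swinging the vise's cam lever clockwise (seen from above) until the jaws grip the base firmly, then pick up the black heat sink with the screw flanges, stand it flat on the base and press it into the corner of the two raised ledges, long side against the long ledge and one end against the short ledge. Finish while still holding it there with the gripper, pushed against both ledges at once, ready for a colleague to drive its screws; leave the base clamped and do not disturb the other things on the bench.

Things in the scene. Friction and masses are not known exactly. Their poses are not given: they have to be found in the camera images.
- vise: Grey quick-action bench vise bolted to the bench. Origin under its bed at bench height; +x runs from the cam housing (nearest the robot) past the sliding jaw to the fixed jaw, z up. Bed x -122 to +78 mm, 90 wide, top 35 above the bench; jaws 90 wide, tops 60 up; cam housing 48 x 60 mm centred at x -96, top 72 up. Bolt lugs at each side, 18 mm high, reach y = +-68.
- fixed_jaw: The vise's fixed jaw; its origin coincides with that of the vise, its steel face is the plane x = +40 mm of the vise.
- sliding_jaw: The vise's sliding jaw, driven by the cam. Its steel face lies at x = -35 mm of the vise with the lever at 0 (75 mm between the faces) and moves 6 mm towards the fixed jaw per radian of lever. Its origin coincides with the vise's origin at lever 0 and moves with the jaw.
- cam_lever (a joint): Cam lever angle, rad, 0 to 2.5; grows clockwise seen from above and closes the jaws 6 mm per rad. Starts at 0 to 0.6; both jaws meet the 64 mm base at about 1.85, and 0.02 to 0.1 rad more clamps it firmly (the vise is stiff). It turns against 0.4 N m friction (5 N at the knob), 10 to 15 N clamps firmly; let go, it springs back slightly and keeps the base clamped.
- lever_pivot (a point): On the vertical axis of the cam lever, 76 mm above the bench, at x = -96 mm of the vise. At lever value a the lever points from here in the direction 205 degrees minus a from the vise's +x axis (counter-clockwise positive), that is roughly towards the robot when open.
- knob_grip (a point): On the axis of the lever's upright black knob, 80 mm from the lever's axis, 116 mm above the bench. Knob round, 19 mm thick, 45 mm tall (91 to 136 mm above the bench); it spins freely on its pin, so it can be gripped from above and led round without turning the wrist. The lever bar below it has its top 88 mm above the bench.
- base: Machined aluminium module base, 64 mm (x, across the jaws) by 110 (y, along the jaws) by 30 mm, 0.57 kg, loose on the vise bed between the open jaws, a few mm clear of them and turned at most 1.5 degrees from the vise's axes. Origin at the centre of its underside, z up. Its flat top (the pad) is 65 mm above the bench, 5 mm above the jaw tops.
- long_ledge: Raised ledge along the base's whole +x edge (the fixed-jaw side, away from the robot), 6 mm thick and 8 mm high above the pad; its inner face is at x = +26 mm of the base. Its origin coincides with the base's origin.
- short_ledge: Raised ledge along the base's +y end (left, seen from the robot), 6 mm thick and 8 mm high above the pad; its inner face is at y = +49 mm of the base. Its origin coincides with the base's origin.
- corner_seat (a point): Point on the base's pad (x +6, y +16, z 30 mm of the base; axes as the base's) where the middle of the heat sink's underside is when it sits in the corner against both ledges. Friction coefficient of all parts about 0.5 to 0.7: pressing down hard on the pad, or hard on one ledge alone, takes up part of the push towards the other ledge.
- heat_sink: Black flanged heat sink on the bench, 0.1 to 0.18 kg. Foot 40 (x) by 66 (y) by 5 mm; on it a block of fins 40 (x) by 46 (y), total height 42 mm, leaving a 10 mm screw flange at each y end. Both ends alike: either may meet the short ledge. Origin at the centre of its underside, z up. Grip the fin block across x or y; above the ledges 34 mm of it stand free when seated.
- small_sink: Bystander: small black heat sink without flanges, 30 x 30 x 24 mm, standing. Origin at the centre of its underside. Leave alone.
- solder_spool: Bystander: standing spool of solder, 52 mm across, 40 mm high. Origin at the centre of its underside. Leave alone.
- screwdriver: Bystander: screwdriver lying on the bench to the left, origin under its middle. Leave alone.

How it is judged:
By the outcome, as a careful person would: the job done as asked, in the order asked, and still so for the second after the job is handed in, while the arm keeps its last pose, push and grip.
It also fails if it takes over 64 s, if anything falls off the work surface, if the arm or the gripper's body presses on something with over 40 N, if the wrist force passes 120 N, or if a joint passes its speed limit or range.

### The arm

A 6-joint arm with a two-finger parallel gripper is mounted at the origin on the work surface. World frame = base frame: x ahead of the robot, y to its left, z up, the work surface at z = 0. Lengths are in mm, angles in degrees, forces in N, time in s.
With the tool pointing down it reaches from about 350 to 850 mm from the base axis. Payload 8.1 kg.
Tool frame: the origin (TCP) lies midway between the tips of the shut fingers; the grasp point (between the pads) lies 19 mm behind it; z points along the fingers, y is the direction in which the jaws open and shut (so a half turn about z gives the same grasp; the last joint's range is limited). The gripper opens to 85 mm and grips with 20 to 120 N. Pads are 22 mm wide; open, the fingers measure 114 mm over their backs; the gripper's body (76 mm by 85 mm) begins 54 mm behind the grasp point. The pads swing forward as they close: fully open they stand 13 mm farther back than shut.
Start: joints at [-74.336, 7.471, 85.268, -0, 87.261, -4.893], TCP at [210.711, -561.789, 231.292] pointing down, gripper open.
Joint ranges: [-169.43, 169.43], [-51.17, 129.36], [1.28, 143.12], [-76.62, 256.62], [0, 156.53], [-152.29, 152.29]. Speed limits (degrees/s): [136.94, 136.94, 159.86, 180, 180, 180].

### API

Orientations are given as [roll, pitch, yaw] about the fixed x, y, z axes, in that order (R = Rz(yaw) Ry(pitch) Rx(roll)).
In Python, from bench import telemetry, snapshot, camera_params, job gives the robot as it stands. The module is installed in compiled form; this text tells all that it offers.
- The arm moves only by the shell command python3 -m jog 'ROWS' [FORCE]. ROWS is JSON, a list that holds one entry, the list of rows, each a list of 7 numbers: the shift along the tool's x, y, z in units of 50 mm (1.0 is 50 mm), then the turn, a rotation vector about the tool's x, y, z in units of 2 pi rad (1.0 is 2 pi rad), then the opening, from 0 (shut) to 1 (fully open). In form: [[[dx, dy, dz, rx, ry, rz, claw], ...]]. A call has 1 to 12 rows; each row shifts and turns the commanded pose from where the row before left it, along the tool's axes as they then stand; what a row does not reach is not made up. A row lasts 1/8 s, in which the tool goes at most 62.5 mm and 10.7 degrees, less where a joint would pass 70% of its speed; a pose out of reach is approached as far as the arm can. A call with a number of a shift or a turn outside -1 to 1 is refused whole. A call with a gripper value outside its range is refused whole. The fingers move at their own pace and stop on an object; FORCE is the grip in N (left out, the last holds). Time passes only in rows, so rows that do not move let the fingers close. It gives the time, the measured TCP pose, the force and the opening at its end, in the units of the state.
- telemetry.sense(): the state, without advancing time (a new reading comes with each control period).
- snapshot(name): name is "side" or "top" or "wrist"; returns (picture, depth): 384x512x3 uint8, red, green, blue; 384x512 float32, mm along the optical axis (not along the pixel's ray), 0 where there is no reading.
- camera_params(name): a dict with "K" (3x3 intrinsics, pixels), "extrinsics" (4x4, takes a point from camera to world coordinates). Camera axes: x right, y down, z forward; pixel columns grow to the right and rows downward; lengths in mm; the calibration is good to about 2 mm. A picture is of the moment at which its call begins: read the wrist's pose just before it. camera_params takes no time and is no camera call; for the wrist camera it gives the pose at the moment of the call.
- job.hand_in(): hands the job in, once; it reports no verdict.
The state is a dict: "time": time; "joint_pos": joint angles; "qd": joint speeds; "joint_efforts": joint torques, N m; "tool_pos": TCP position; "tcp_rot": TCP orientation; "ft_force": force on the tool from outside, world axes, zero at the start; "wrist_torque": the same for the moment, N m; "finger_gap": finger opening in mm.
Only numpy, scipy, OpenCV 4.12 (cv2) and the standard library are available. Lean on these libraries where they do the work, as an engineer would, in place of code of your own. Each camera call takes 0.05 s, during which the arm holds its last target. There are 200 camera calls.

## Working session

There is one attempt and no reset: what is moved stays moved. The work goes in short steps, Python scripts to look and compute and a shell command to move; the robot and the scene stay as the last step left them, time stands still between calls to the robot, and variables do not carry over. Pictures are saved under pics/ and viewed, about 8 in all and at most 12, crops included, and the job is handed in when it is done.

```bash
mkdir -p pics
python3 - <<'E'
from bench import telemetry,snapshot,camera_params
import cv2,numpy as np
for n in("top","side"):
    p,d=snapshot(n);c=camera_params(n);np.savez(f"{n}0.npz",p=p,d=d,K=c["K"],E=c["extrinsics"])
    cv2.imwrite(f"pics/{n}0.png",p[:,:,::-1]);print(n,np.round(c["K"],1).tolist(),np.round(c["extrinsics"],3).tolist())
print(telemetry.sense())
E
```

```text
top [[466.4, 0.0, 258.6], [0.0, 466.4, 193.2], [0.0, 0.0, 1.0]] [[0.018, -0.994, 0.106, 435.944], [-1.0, -0.015, 0.027, -13.775], [-0.025, -0.107, -0.994, 1344.678], [0.0, 0.0, 0.0, 1.0]]
side [[358.6, 0.0, 254.5], [0.0, 358.6, 193.0], [0.0, 0.0, 1.0]] [[0.997, -0.054, 0.063, 505.052], [-0.082, -0.654, 0.752, -657.19], [0.0, -0.755, -0.656, 686.426], [0.0, 0.0, 0.0, 1.0]]
{'time': 0.1, 'joint_pos': array([-7.43360979e+01,  7.51288012e+00,  8.53222301e+01, -3.85743025e-04,
        8.72618750e+01, -4.89214034e+00]), 'qd': array([-0.02902582, -0.11308204, -0.26288026, -0.02213145,  0.06364219,
       -0.07763139]), 'joint_efforts': array([ 1.44336787e-03, -5.70948458e+01, -5.01942158e+01, -1.81615897e-04,
        8.01361632e-03,  1.35947818e-06]), 'tool_pos': array([ 210.56831299, -561.31159153,  230.3352093 ]), 'tcp_rot': array([-1.79903335e+02, -7.88705188e-03,  2.05560545e+01]), 'ft_force': array([ 0.25272028,  0.60513824, -0.65212035]), 'wrist_torque': array([-0.0480218 , -0.03632974,  0.03381702]), 'finger_gap': 85.32210067250382}
```

View pics/top0.png

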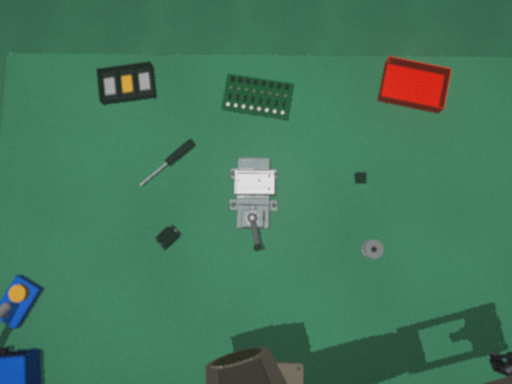

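View pics/side0.png

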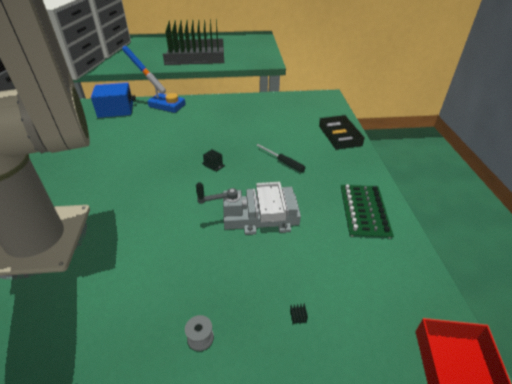

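The top view shows the vise at about (254,195), the knob at about (258,246), the flanged sink at (168,237), the small sink at (361,178) and the spool at (373,249). Next I measure them from the depth data.

```bash
cat > h.py <<'E'
import numpy as np,cv2
def cloud(d,K,E):
    v,u=np.mgrid[:d.shape[0],:d.shape[1]]
    P=np.stack([(u-K[0,2])/K[0,0]*d,(v-K[1,2])/K[1,1]*d,d],-1)@E[:3,:3].T+E[:3,3]
    P[d<=0]=np.nan
    return P
def load(n):
    z=np.load(n);return z['p'],z['d'],cloud(z['d'],z['K'],z['E'])
E
python3 - <<'E'
from h import *
for n in("top0.npz","side0.npz"):
    p,d,P=load(n)
    X,Y,Z=P[...,0],P[...,1],P[...,2]
    print(n,"bench z",np.nanmedian(Z[(X>300)&(X<600)&(abs(Y)<300)]))
    def rect(m,t):
        q=P[m][:,:2].astype(np.float32)
        if len(q)<5: print(t,len(q));return
        (c,s,a)=cv2.minAreaRect(q); print(t,len(q),np.round(c,1),np.round(s,1),round(a,1),"z",np.round(np.percentile(P[m][:,2],[5,50,95]),1),"med",np.round(np.median(q,0),1))
    near=(abs(Y)<90)&(X>250)&(X<560)
    for lo,hi in((15,200),(40,200),(62,80),(100,150)): rect(near&(Z>lo)&(Z<hi),f"vise {lo}-{hi}")
    base=near&(Z>55)&(p.min(-1)>170); rect(base,"base")
    hs=(Y>150)&(Y<310)&(X>250)&(X<420)
    rect(hs&(Z>4)&(p.max(-1)<70),"hs"); rect(hs&(Z>25),"hs top")
E
python3 - <<'E'
import cv2
a=cv2.imread('pics/top0.png');s=cv2.imread('pics/side0.png')
A=cv2.resize(a[145:265,140:290],None,fx=4,fy=4,interpolation=2)
cv2.imwrite('pics/c0.png',A)
E
```

```text
top0.npz bench z 1.0589198851942
vise 15-200 1135 [488.8  30. ] [142.2 117.2] 0.3 z [30.3 62.3 97.2] med [513.7  30.9]
vise 40-200 780 [488.8  36.9] [142.2  86.6] 0.5 z [ 54.9  72.9 125.8] med [508.6  32.3]
vise 62-80 331 [519.7  38.4] [85.6 78.8] 87.8 z [62.6 72.2 78.3] med [511.9  35.7]
vise 100-150 48 [461.6  25.5] [88.7 18.3] 5.6 z [114.6 133.8 138.7] med [425.8  23. ]
base 24 [505.2  37.8] [23.9 36.1] 19.5 z [74.3 78.2 97.9] med [503.2  47.8]
hs 0
hs top 0
side0.npz bench z -1.6790116835745152
vise 15-200 1316 [497.7  41.1] [105.2 144.3] 73.1 z [ 21.   58.5 114.9] med [508.7  13.5]
vise 40-200 922 [491.6  42.4] [ 89.1 144.1] 82.8 z [ 46.   70.4 121.6] med [502.3  18.9]
vise 62-80 233 [474.1  35.5] [ 59.3 107.1] 86.5 z [64.8 70.2 78.8] med [505.6  18.8]
vise 100-150 101 [425.5  17.6] [14.9 19.5] 79.7 z [102.2 120.7 134. ] med [426.5  14.1]
base 0
hs 0
hs top 2
```

View pics/c0.png

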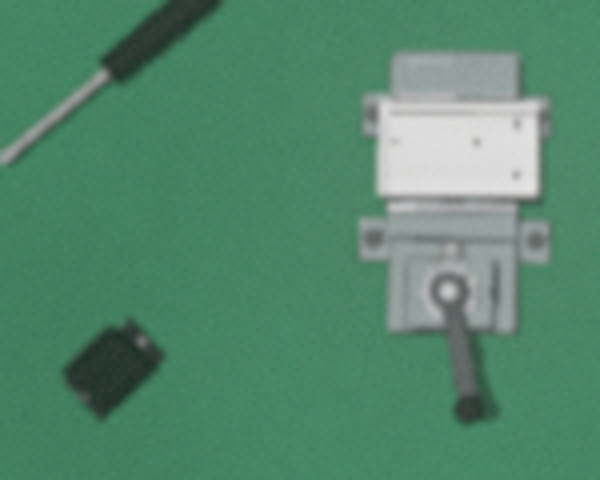

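The crop shows the vise well aligned with the image axes, the knob at (468,408) in the crop, and the heat sink turned about 45° around (113,368). My search regions were wrong, so I'm redoing them.

Run:
```python
from h import *
p,d,P=load("top0.npz");print(P[[237,246,217,182,170,200,237],[168,257,252,254,254,254,150]].round(0).tolist())
for n in("top0.npz","side0.npz"):
    p,d,P=load(n)
    X,Y,Z=P[...,0],P[...,1],P[...,2]
    def rect(m,t):
        q=P[m][:,:2].astype(np.float32)
        if len(q)<5: print(t,len(q));return
        (c,s,a)=cv2.minAreaRect(q); print(t,len(q),np.round(c,1),np.round(s,1),round(a,1),"z",np.round(np.percentile(P[m][:,2],[5,50,95]),1),"med",np.round(np.median(q,0),1))
    near=(abs(Y)<110)&(X>380)&(X<700)
    for lo,hi in((15,200),(40,90),(100,150)): rect(near&(Z>lo)&(Z<hi),f"vise {lo}-{hi}")
    rect(near&(Z>55)&(p.min(-1)>185),"base")
    hs=(Y>150)&(Y<320)&(X>380)&(X<520)
    rect(hs&(Z>4)&(p.max(-1)<75),"hs"); rect(hs&(Z>25),"hs top")
```

```text
[[448.0, 274.0, 35.0], [428.0, 21.0, 133.0], [505.0, 37.0, 95.0], [604.0, 34.0, 65.0], [639.0, 35.0, 53.0], [554.0, 33.0, 58.0], [448.0, 334.0, 1.0]]
vise 15-200 2685 [548.1  37.2] [133.  260.7] 89.5 z [31.  63.6 90.7] med [573.9  33.4]
vise 40-90 2030 [555.5  33.9] [110.3 238.6] 88.2 z [55.6 64.7 79.5] med [590.   33.5]
vise 100-150 48 [461.6  25.5] [88.7 18.3] 5.6 z [114.6 133.8 138.7] med [425.8  23. ]
base 887 [568.3  31.7] [131.6 107.9] 1.3 z [61.8 66.2 74.6] med [603.5  34.1]
hs 290 [448.7 278.3] [39.5 62.1] 45.0 z [ 8.  38.  45.5] med [448.7 276.1]
hs top 240 [447.8 279.5] [39.4 45.7] 45.6 z [28.1 40.  46.2] med [448.1 279.2]
vise 15-200 2931 [551.7  35. ] [127.8 262.9] 80.7 z [21.5 59.2 90.3] med [571.9  12.8]
vise 40-90 2097 [542.1  30.2] [252.  113.8] 1.0 z [45.8 62.4 85.4] med [584.4  20.3]
vise 100-150 101 [425.5  17.6] [14.9 19.5] 79.7 z [102.2 120.7 134. ] med [426.5  14.1]
base 589 [603.7  31.7] [ 62.6 106. ] 1.4 z [61.5 63.3 70.3] med [602.5  27.7]
hs 270 [451.9 275.1] [45.9 56.6] 48.2 z [ 6.7 32.3 41. ] med [450.3 268.7]
hs top 173 [449.  278.2] [44.9 48. ] 48.9 z [27.2 37.8 41.2] med [448.8 272.6]
```

Both cameras agree: base near (603,33), pivot near (505,36), knob near (426,22), and heat sink near (449,278) with its x axis at about 45°. I'm turning the tool to yaw 90 (tool x = world +y, tool y = world +x) and moving over the vise for a wrist view.

```bash
python3 -m jog '[[[0,0,-0.28,0,0,-0.0276,1],[0,0,-0.28,0,0,-0.0276,1],[0,0,-0.28,0,0,-0.0276,1],[0,0,-0.28,0,0,-0.0276,1],[0,0,-0.28,0,0,-0.0276,1],[0,0,-0.28,0,0,-0.0276,1],[0,0,-0.28,0,0,-0.0273,1]]]'
python3 -m jog '[[[0.98,0.45,0,0,0,0,1],[0.98,0.45,0,0,0,0,1],[0.98,0.45,0,0,0,0,1],[0.98,0.45,0,0,0,0,1],[0.98,0.45,0,0,0,0,1],[0.98,0.45,0,0,0,0,1],[0.98,0.45,0,0,0,0,1],[0.98,0.45,0,0,0,0,1],[0.98,0.45,0,0,0,0,1],[0.98,0.45,0,0,0,0,1],[0.98,0.45,0,0,0,0,1],[0.98,0.45,0,0,0,0,1]]]'
python3 -m jog '[[[0,0,0,0,0,0,1],[0,0,0,0,0,0,1],[0,0,0,0,0,0,1]]]'
python3 - <<'E'
from bench import *
import cv2,numpy as np
c=camera_params("wrist");p,d=snapshot("wrist")
np.savez("w0.npz",p=p,d=d,K=c["K"],E=c["extrinsics"]);cv2.imwrite("pics/w0.png",p[:,:,::-1])
print(np.round(c["K"],1).tolist(),np.round(c["extrinsics"],3).tolist())
E
```

```text
time: 0.98
tool_pos: [210.6, -561.5, 329.1]
tcp_rot: [-180.0, -0.1, 90.3]
ft_force: [-0.3, -0.7, -0.0]
finger_gap: 85.3
time: 2.48
tool_pos: [481.0, 28.0, 329.0]
tcp_rot: [-180.0, 0.0, 90.0]
ft_force: [0.6, -0.4, 1.2]
finger_gap: 85.3
time: 2.85
tool_pos: [480.4, 25.2, 329.2]
tcp_rot: [-180.0, 0.0, 89.9]
ft_force: [-0.5, 0.7, -0.4]
finger_gap: 85.5
[[320.0, 0.0, 250.2], [0.0, 320.0, 190.8], [0.0, 0.0, 1.0]] [[1.0, -0.001, -0.001, 480.176], [-0.001, -0.946, -0.323, 109.604], [-0.0, 0.323, -0.946, 472.875], [0.0, 0.0, 0.0, 1.0]]
```

View pics/w0.png

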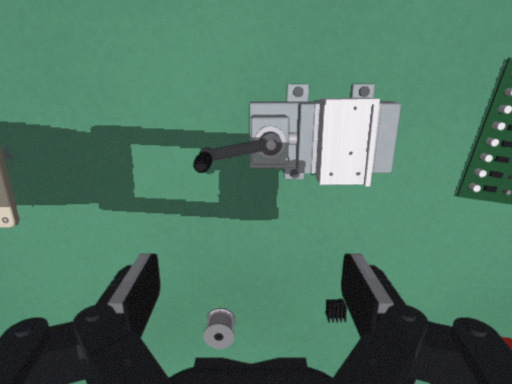

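The wrist view (right = +x, up = +y) shows the knob top at (203,160), the pivot at (270,145), and the base with ledges on its right and top edges. Measuring from the cloud.

Run:
```python
from h import *
p,d,P=load("w0.npz")
X,Y,Z=P[...,0],P[...,1],P[...,2]
print("bench",np.nanmedian(Z[20:80,50:250]), Z[20:80,50:250].std())
def fit(m,t,ax):
    # edge fit: for each row/col extreme
    pass
def rect(m,t):
    q=P[m][:,:2].astype(np.float32)
    m2=cv2.morphologyEx(m.astype(np.uint8),cv2.MORPH_OPEN,np.ones((3,3)))>0
    q=P[m2][:,:2].astype(np.float32)
    (c,s,a)=cv2.minAreaRect(q);print(t,m2.sum(),np.round(c,1),np.round(s,1),round(a,2),"z",np.round(np.percentile(P[m2][:,2],[5,50,95]),1),"mean",q.mean(0).round(1))
n=(X>380)&(X<720)&(Y>-60)&(Y<120)
rect(n&(Z>27)&(Z<42),"bed"); rect(n&(Z>55)&(p.min(-1)>185),"base bright")
rect(n&(Z>54)&(Z<63)&(X>545),"jawtops")
rect(n&(X>540)&(Z>62.5)&(Z<68.5),"pad");rect(n&(X>540)&(Z>70),"ledges")
rect(n&(X<540)&(Z>66)&(Z<76),"housing");rect(n&(X<470)&(Z>128),"knobtop");rect(n&(X<540)&(X>470)&(Z>78),"hub+lever")
for r in range(100,190,8): print(r,' '.join(f"{X[r,c]:.0f}/{Z[r,c]:.0f}" for c in range(290,392,4)))
```

```text
bench 0.9446176190414235 nan
bed 1114 [511.5  39.3] [89.1 63.7] 89.92 z [33.9 35.9 37.8] mean [518.6  52.2]
base bright 4480 [566.   35.2] [108.8 152.9] 90.0 z [61.7 66.1 74.7] mean [599.7  38.5]
jawtops 2580 [606.8  39.5] [123.7  89.7] 0.13 z [59.1 60.7 62.1] mean [610.1  41.5]
pad 3684 [601.1  31.6] [ 59.1 103.6] 0.88 z [64.6 65.9 67.3] mean [600.8  33.8]
ledges 4572 [588.4  35.2] [ 96.7 108.9] 0.0 z [ 73.4 398.5 410.2] mean [557.2  38.7]
housing 964 [504.8  39.5] [59.  47.8] 89.97 z [70.6 72.8 74.2] mean [505.3  42.4]
knobtop 13900 [438.6  29.5] [64.6 29.7] 6.88 z [353.8 397.1 414.5] mean [433.3  35.7]
hub+lever 12624 [506.4  35.8] [32.8 72.3] 76.52 z [ 98.1 397.1 414.7] mean [513.6  36.2]
100 535/12 541/13 546/12 552/14 557/12 565/0 571/1 576/2 571/51 571/74 576/75 581/74 586/73 591/73 595/74 600/74 605/73 609/74 614/75 619/74 624/74 629/74 nan/nan 667/1 673/1 679/1
108 533/36 538/36 543/40 545/60 550/61 555/60 560/59 565/61 571/54 573/67 579/65 583/67 588/66 593/68 599/64 603/66 608/66 613/66 618/65 623/67 628/67 630/73 635/74 645/60 650/60 654/63
116 533/36 538/36 543/41 545/60
[... 1098 characters left out ...]
1/37 543/60 548/61 554/61 559/62 565/60 572/49 574/66 579/66 585/64 590/65 594/67 600/65 605/66 611/65 616/66 620/67 626/67 630/69 633/74 644/61 649/61 654/61 660/61 665/61
172 539/12 544/19 544/59 549/61 554/60 560/61 565/59 572/52 574/67 580/66 585/66 590/66 596/65 601/67 606/66 611/67 616/67 622/66 627/65 630/73 634/75 645/60 650/61 656/61 661/61 667/60
180 541/1 547/1 554/0 560/1 566/2 572/2 578/0 572/55 575/66 581/66 586/65 591/66 597/66 602/64 607/67 613/65 618/66 623/67 629/65 nan/nan 636/74 671/1 676/2 683/1 689/1 695/1
188 542/-0 548/0 554/-0 560/1 566/2 573/0 579/2 585/2 591/2 598/-0 604/2 610/-0 616/1 623/0 628/2 635/2 641/-0 648/-1 653/2 660/1 666/1 672/2 678/1 685/-1 691/2 697/1
```

```bash
python3 -c "
import cv2
a=cv2.imread('pics/w0.png')[75:200,185:410];cv2.imwrite('pics/w0c.png',cv2.resize(a,None,fx=3.5,fy=3.5,interpolation=2))"
```

```text
(no output)
```

View pics/w0c.png

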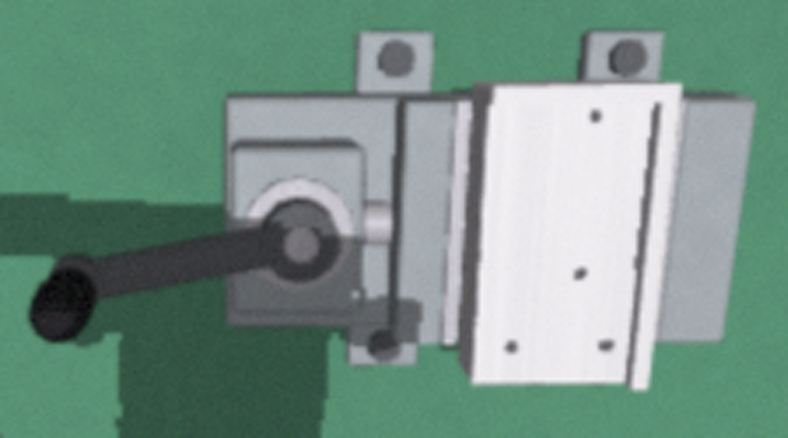

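Run:
```python
from h import *
p,d,P=load("w0.npz")
X,Y,Z=P[...,0],P[...,1],P[...,2]
def rect(m,t):
    m=cv2.morphologyEx(m.astype(np.uint8),cv2.MORPH_OPEN,np.ones((3,3)))>0
    q=P[m][:,:2].astype(np.float32);(c,s,a)=cv2.minAreaRect(q)
    print(t,m.sum(),np.round(c,1),np.round(s,1),round(a,2),"z",np.round(np.percentile(P[m][:,2],[5,50,95]),1),"circ",cv2.minEnclosingCircle(q))
n=(X>380)&(X<720)&(Y>-60)&(Y<120)
rect(n&(X<470)&(Z>130)&(Z<145),"knobtop");rect(n&(X<530)&(X>470)&(Z>89)&(Z<120),"hub")
rect(n&(X<490)&(Z>80)&(Z<96),"bar")
rect(n&(X>565)&(Z>62.5)&(Z<80),"base")
b=n&(X>565)&(X<645)&(Z>70)&(Z<80)
L=b&(Y<70); q=P[L][:,:2];print("long ledge fit x=a+b*y",np.polyfit(q[:,1],q[:,0],1),"mid",q.mean(0),len(q))
e=P[b&(X<615)][:,:2];print("short ledge y=..x",np.polyfit(e[:,0],e[:,1],1),e.mean(0),np.percentile(e[:,1],[2,98]))
```

```text
knobtop 206 [426.7  23.8] [17.2 16.3] 84.56 z [131.5 136.1 137.8] circ ((426.06365966796875, 23.66623306274414), 8.990307807922363)
hub 403 [504.9  39.1] [26.5 25.7] 0.46 z [91.6 93.1 97.7] circ ((504.3178405761719, 39.01947784423828), 13.902503967285156)
bar 600 [456.7  30. ] [68.  15.9] 8.2 z [86.3 88.8 90.4] circ ((455.91973876953125, 35.35160827636719), 34.05137634277344)
base 4511 [603.8  34.9] [ 64.8 110.2] 0.71 z [64.6 66.1 74.2] circ ((604.0752563476562, 35.090728759765625), 63.29644775390625)
long ledge fit x=a+b*y [-1.39281293e-02  6.32721613e+02] mid [632.35217331  26.52470254] 403
short ledge y=..x [1.73977270e-02 7.66426459e+01] [591.79799844  86.93858585] [83.7522397  89.59593901]
```

Pivot (504.8, 39.3) and knob (426.2, 23.8) give a radius of 80.1 mm ✓ and a lever angle of about 0.24. Base centre is (603.8, 34.9) with yaw +0.85°, 64.8×110.2 mm ✓. Now I grip the knob.

```bash
python3 -m jog '[[[-0.01,-0.54,0,0,0,0,1],[-0.02,-0.54,0,0,0,0,1],[0,0,0.8,0,0,0,1],[0,0,0.8,0,0,0,1],[0,0,0.8,0,0,0,1],[0,0,0.8,0,0,0,1],[0,0,0.8,0,0,0,1],[0,0,0.4,0,0,0,1],[0,0,0.2,0,0,0,1],[0,0,0,0,0,0,1]]]'
python3 -m jog '[[[0,0,0,0,0,0,0],[0,0,0,0,0,0,0],[0,0,0,0,0,0,0],[0,0,0,0,0,0,0],[0,0,0,0,0,0,0],[0,0,0,0,0,0,0],[0,0,0,0,0,0,0]]]' 50
```

```text
time: 4.15
tool_pos: [426.5, 24.2, 99.3]
tcp_rot: [-180.0, 0.0, 89.9]
ft_force: [-0.3, -0.2, -0.1]
finger_gap: 85.5
time: 5.03
tool_pos: [426.2, 24.8, 99.8]
tcp_rot: [-179.9, 0.0, 90.0]
ft_force: [-6.1, 0.9, 8.0]
finger_gap: 17.8
```

Run:
```python
import numpy as np
th=np.radians(np.linspace(191.2,101,13));p=np.c_[504.8+80*np.cos(th),39.3+80*np.sin(th)]
for r in np.diff(p,axis=0)/50: print(round(r[1],3),round(r[0],3))
```

```text
0.208 -0.027
0.21 0.0
0.208 0.028
0.203 0.055
0.194 0.081
0.181 0.105
0.166 0.128
0.148 0.149
0.127 0.167
0.104 0.182
0.08 0.194
0.053 0.203
```

```bash
python3 -m jog '[[[0.208,-0.027,0,0,0,0,0],[0.21,0,0,0,0,0,0],[0.208,0.028,0,0,0,0,0],[0.203,0.055,0,0,0,0,0],[0.194,0.081,0,0,0,0,0],[0.181,0.105,0,0,0,0,0]]]'
python3 -m jog '[[[0.166,0.128,0,0,0,0,0],[0.148,0.149,0,0,0,0,0],[0.127,0.167,0,0,0,0,0],[0.104,0.182,0,0,0,0,0],[0.08,0.194,0,0,0,0,0],[0.053,0.203,0,0,0,0,0],[0,0,0,0,0,0,0],[0,0,0,0,0,0,0]]]'
```

```text
time: 5.78
tool_pos: [438.3, 84.7, 99.8]
tcp_rot: [-179.9, 0.1, 90.0]
ft_force: [-6.2, -5.3, 7.8]
finger_gap: 18.0
time: 6.78
tool_pos: [490.7, 118.9, 99.9]
tcp_rot: [179.9, -0.0, 90.0]
ft_force: [0.3, -0.8, 3.9]
finger_gap: 17.3
```

Lever at about 1.83. Now I inch forward and watch the force.

```bash
for i in 1; do
python3 -m jog '[[[0.005,0.04,0,0,0,0,0],[0,0,0,0,0,0,0]]]'
python3 -m jog '[[[0.004,0.03,0,0,0,0,0],[0,0,0,0,0,0,0]]]'
python3 -m jog '[[[0.003,0.03,0,0,0,0,0],[0,0,0,0,0,0,0]]]'; done
```

```text
time: 7.02
tool_pos: [491.5, 119.0, 99.8]
tcp_rot: [-180.0, 0.0, 90.0]
ft_force: [-4.3, -1.4, 9.1]
finger_gap: 17.8
time: 7.28
tool_pos: [492.5, 119.2, 99.8]
tcp_rot: [-179.9, 0.0, 90.0]
ft_force: [-8.1, -2.0, 10.9]
finger_gap: 17.5
time: 7.52
tool_pos: [493.5, 119.4, 99.7]
tcp_rot: [-179.8, 0.0, 90.0]
ft_force: [-9.2, -1.1, 12.6]
finger_gap: 17.6
```

```bash
python3 -m jog '[[[0.002,0.03,0,0,0,0,0],[0,0,0,0,0,0,0]]]'
python3 -m jog '[[[0.002,0.03,0,0,0,0,0],[0,0,0,0,0,0,0]]]'
```

```text
time: 7.78
tool_pos: [494.6, 119.5, 99.7]
tcp_rot: [-179.8, 0.0, 90.0]
ft_force: [-12.4, -0.9, 15.7]
finger_gap: 17.5
time: 8.02
tool_pos: [495.7, 119.6, 99.7]
tcp_rot: [-179.7, 0.0, 90.0]
ft_force: [-15.3, -0.9, 16.6]
finger_gap: 17.7
```

15 N reached, with the lever at about 1.89: clamped. I release, rise, and look at the base again.

```bash
python3 -m jog '[[[0,0,0,0,0,0,0.6],[0,0,0,0,0,0,1],[0,0,0,0,0,0,1],[0,0,0,0,0,0,1],[0,0,-0.8,0,0,0,1],[0,0,-0.8,0,0,0,1],[0,0,-0.8,0,0,0,1],[0,0,-0.8,0,0,0,1]]]'
python3 -m jog '[[[-0.6,0.7,0,0,0,0,1],[-0.6,0.7,0,0,0,0,1],[-0.6,0.7,0,0,0,0,1],[0,0,0,0,0,0,1],[0,0,0,0,0,0,1],[0,0,0,0,0,0,1]]]'
cat > meas.py <<'E'
from bench import *
from h import *
import sys
c=camera_params("wrist");p,d=snapshot("wrist");n=sys.argv[1]
np.savez(n+".npz",p=p,d=d,K=c["K"],E=c["extrinsics"]);cv2.imwrite(f"pics/{n}.png",p[:,:,::-1])
P=cloud(d,c["K"],c["extrinsics"]);X,Y,Z=P[...,0],P[...,1],P[...,2]
def rect(m,t):
    m=cv2.morphologyEx(m.astype(np.uint8),cv2.MORPH_OPEN,np.ones((3,3)))>0
    if m.sum()<5: print(t,m.sum());return
    q=P[m][:,:2].astype(np.float32);(c,s,a)=cv2.minAreaRect(q)
    print(t,m.sum(),np.round(c,1),np.round(s,1),round(a,2),"z",np.round(np.percentile(P[m][:,2],[5,50,95]),1))
E
cat > mbase.py <<'E'
from meas import *
n=(X>380)&(X<720)&(Y>-60)&(Y<160)
rect(n&(X<540)&(Z>128)&(Z<145),"knobtop");rect(n&(X<530)&(X>470)&(Y<70)&(Z>89)&(Z<120),"hub")
rect(n&(X<540)&(Z>66)&(Z<76),"housing")
rect(n&(X>565)&(X<645)&(Z>62.8)&(Z<80),"base");rect(n&(Z>54)&(Z<62.5)&(X>545),"jawtops")
b=n&(X>565)&(X<650)&(Z>71)&(Z<80);b=cv2.morphologyEx(b.astype(np.uint8),cv2.MORPH_OPEN,np.ones((2,2)))>0
q=P[b&(Y<75)&(X>615)];print("long ledge x=a*y+b",np.polyfit(q[:,1],q[:,0],1),q[:,:2].mean(0),np.percentile(q[:,0],[3,97]))
e=P[b&(X<620)];print("short ledge y(x)",np.polyfit(e[:,0],e[:,1],1),e[:,:2].mean(0),np.percentile(e[:,1],[3,97]))
E
python3 mbase.py w1
```

```text
time: 9.02
tool_pos: [497.8, 119.6, 260.6]
tcp_rot: [180.0, -0.0, 90.0]
ft_force: [0.0, -0.0, -0.0]
finger_gap: 85.6
time: 9.78
tool_pos: [602.5, 30.4, 259.6]
tcp_rot: [180.0, -0.0, 90.1]
ft_force: [-0.6, -1.0, -0.1]
finger_gap: 85.4
knobtop 449 [493.3 118. ] [17.  16.8] 84.71 z [130.3 135.8 137.9]
hub 609 [504.8  38.9] [27.2 27.3] 15.22 z [91.5 93.  97.2]
housing 1205 [504.8  38.6] [48. 60.] 0.3 z [69.8 72.7 74.2]
base 6024 [608.5  34.6] [ 64.1 110. ] 0.13 z [64.8 66.1 74.3]
jawtops 3676 [607.1  39.2] [123.1  89.2] 0.11 z [59.1 60.7 62. ]
long ledge x=a*y+b [-3.37211187e-02  6.40016015e+02] [639.09609003  27.28037429] [635.58225404 648.54717553]
short ledge y(x) [7.95656683e-03 8.05452446e+01] [599.04625832  85.31159614] [82.16686181 87.94658999]
```

View pics/w1.png

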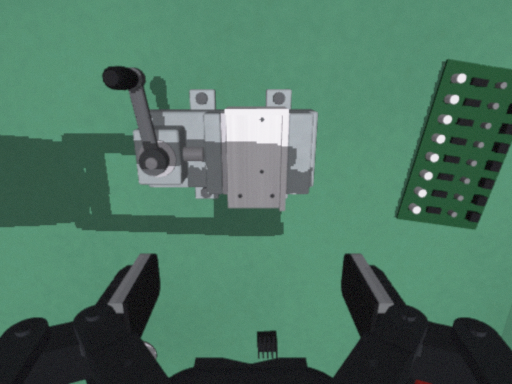

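The lever now points to +y with the knob at (493,118). The base is square between the jaws, centre (608.5,34.6), yaw 0.1°, touching the fixed face. Next, over the heat sink and turn to yaw 135.

```bash
python3 -m jog '[[[0.825,-0.512,0,0,0,0,1],[0.825,-0.512,0,0,0,0,1],[0.825,-0.512,0,0,0,0,1],[0.825,-0.512,0,0,0,0,1],[0.825,-0.512,0,0,0,0,1],[0.825,-0.512,0,0,0,0,1],[0,0,0,0,0,-0.025,1],[0,0,0,0,0,-0.025,1],[0,0,0,0,0,-0.025,1],[0,0,0,0,0,-0.025,1],[0,0,0,0,0,-0.025,1]]]'
python3 -m jog '[[[0,0,0,0,0,0,1],[0,0,0,0,0,0,1]]]'
cat > mhs.py <<'E'
from meas import *
n=(X>380)&(X<520)&(Y>200)&(Y<350)
rect(n&(Z>4)&(Z<60),"all");rect(n&(Z>30)&(Z<60),"fins");rect(n&(Z>3)&(Z<12),"flange")
E
python3 mhs.py w2
```

```text
time: 11.2
tool_pos: [448.7, 277.6, 259.7]
tcp_rot: [180.0, 0.0, 135.4]
ft_force: [-0.6, -0.5, -0.1]
finger_gap: 85.6
time: 11.45
tool_pos: [449.0, 277.3, 259.5]
tcp_rot: [180.0, 0.0, 134.8]
ft_force: [-0.8, -0.2, 0.2]
finger_gap: 85.3
all 1773 [448.2 282.1] [39.9 65.5] 45.51 z [ 5.4 16.1 43.8]
fins 396 [448.3 281.9] [39.7 46. ] 45.28 z [32.6 42.5 43.9]
flange 296 [435.  294.6] [38.3 28.9] 44.93 z [4.7 6.  7.5]
```

View pics/w2.png

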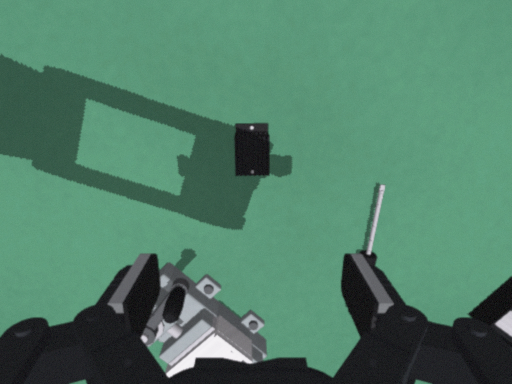

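The sink is at pixel (252,150), long side vertical in the picture: centre (448.2, 282.0), x axis at 45.4°, 39.9×65.5 mm ✓. Descend and grip.

```bash
python3 -m jog '[[[0.078,0.055,0,0,0,-0.0012,1],[0,0,0.8,0,0,0,1],[0,0,0.8,0,0,0,1],[0,0,0.8,0,0,0,1],[0,0,0.8,0,0,0,1],[0,0,0.8,0,0,0,1],[0,0,0.5,0,0,0,1],[0,0,0.3,0,0,0,1],[0,0,0.15,0,0,0,1],[0,0,0,0,0,0,1],[0,0,0,0,0,0,1]]]'
python3 -m jog '[[[0,0,0,0,0,0,0],[0,0,0,0,0,0,0],[0,0,0,0,0,0,0],[0,0,0,0,0,0,0],[0,0,0,0,0,0,0],[0,0,0,0,0,0,0]]]' 50
```

```text
time: 12.88
tool_pos: [449.4, 282.3, 13.0]
tcp_rot: [179.9, 0.0, 135.4]
ft_force: [-0.1, -0.1, 0.8]
finger_gap: 85.2
time: 13.62
tool_pos: [448.9, 282.0, 12.3]
tcp_rot: [180.0, 0.0, 135.4]
ft_force: [-0.4, -0.3, 5.8]
finger_gap: 39.4
```

```bash
python3 -m jog '[[[0,0,-0.3,0,0,0,0],[0,0,-0.6,0,0,0,0],[0,0,-0.8,0,0,0,0],[0,0,-0.8,0,0,0,0],[0,0,-0.7,0,0,0,0]]]'
python3 -m jog '[[[-0.6,-0.128,0,0,0,0,0],[-0.8,-0.171,0,0,0,0,0],[-0.8,-0.171,0,0,0,0,0],[-0.8,-0.171,0,0,0,0,0],[-0.8,-0.171,0,0,0,0,0],[-0.8,-0.171,0,0,0,0,0],[-0.6,-0.128,0,0,0,0,0],[-0.406,-0.086,0,0,0,0,0]]]'
python3 -m jog '[[[0,0,0,0,0,0.025,0],[0,0,0,0,0,0.025,0],[0,0,0,0,0,0.025,0],[0,0,0,0,0,0.025,0],[0,0,0,0,0,0.026,0],[0,0,0,0,0,0,0],[0,0,0,0,0,0,0]]]'
```

```text
time: 14.25
tool_pos: [448.4, 281.8, 173.9]
tcp_rot: [180.0, 0.0, 135.4]
ft_force: [0.2, -0.5, -1.8]
finger_gap: 39.6
time: 15.25
tool_pos: [606.6, 41.2, 172.0]
tcp_rot: [-180.0, -0.0, 135.4]
ft_force: [-0.2, -0.0, -1.9]
finger_gap: 39.5
time: 16.12
tool_pos: [606.1, 42.7, 171.9]
tcp_rot: [-180.0, -0.0, 90.3]
ft_force: [0.0, 0.4, -0.8]
finger_gap: 39.3
```

```bash
python3 -m jog '[[[0,0,0.5,0,0,0,0],[0,0,0.6,0,0,0,0],[0,0,0.4,0,0,0,0],[0,0,0.2,0,0,0,0],[0,0,0.05,0,0,0,0],[0,0,0,0,0,0,0],[0,0,0,0,0,0,0]]]'
python3 -m jog '[[[0,0,0.06,0,0,0,0],[0,0,0,0,0,0,0],[0,0,0,0,0,0,0]]]'
python3 -m jog '[[[0,0,0.04,0,0,0,0],[0,0,0,0,0,0,0]]]'
python3 -m jog '[[[0,0,0.02,0,0,0,0],[0,0,0,0,0,0,0]]]'
```

```text
time: 17.0
tool_pos: [607.1, 42.5, 85.5]
tcp_rot: [179.9, 0.0, 90.1]
ft_force: [-0.8, 0.2, -1.2]
finger_gap: 39.3
time: 17.38
tool_pos: [606.2, 42.5, 81.3]
tcp_rot: [-180.0, -0.0, 90.1]
ft_force: [-0.5, 0.4, -2.6]
finger_gap: 39.1
time: 17.62
tool_pos: [606.0, 42.5, 79.0]
tcp_rot: [-180.0, -0.0, 90.1]
ft_force: [-0.0, 0.7, -1.8]
finger_gap: 39.2
time: 17.88
tool_pos: [606.2, 42.5, 78.2]
tcp_rot: [-180.0, 0.0, 90.1]
ft_force: [0.4, 0.2, -1.7]
finger_gap: 39.5
```

```bash
python3 -m jog '[[[0,0,0.02,0,0,0,0],[0,0,0,0,0,0,0]]]'
python3 -m jog '[[[0,0,0.02,0,0,0,0],[0,0,0,0,0,0,0]]]'
```

```text
time: 18.12
tool_pos: [606.3, 42.5, 77.3]
tcp_rot: [180.0, -0.0, 90.1]
ft_force: [-0.6, -1.6, -1.6]
finger_gap: 39.1
time: 18.38
tool_pos: [606.3, 42.5, 77.3]
tcp_rot: [180.0, 0.0, 90.1]
ft_force: [-4.4, 0.4, 6.8]
finger_gap: 39.5
```

Contact with the pad at TCP z 77.3, as predicted. Slide towards both ledges.

```bash
python3 -m jog '[[[0.06,0.06,0,0,0,0,0],[0.04,0.04,0,0,0,0,0],[0,0,0,0,0,0,0]]]'
python3 -m jog '[[[0.03,0.03,0,0,0,0,0],[0,0,0,0,0,0,0]]]'
python3 -m jog '[[[0.02,0.02,0,0,0,0,0],[0,0,0,0,0,0,0]]]'
```

```text
time: 18.75
tool_pos: [611.9, 47.2, 77.3]
tcp_rot: [179.9, 0.0, 90.1]
ft_force: [-2.4, -2.3, 5.3]
finger_gap: 39.0
time: 19.0
tool_pos: [613.3, 48.5, 77.3]
tcp_rot: [179.9, 0.0, 90.1]
ft_force: [-2.2, -2.4, 5.2]
finger_gap: 39.8
time: 19.25
tool_pos: [614.3, 49.5, 77.3]
tcp_rot: [179.9, 0.0, 90.1]
ft_force: [-2.4, -2.8, 5.9]
finger_gap: 39.5
```

```bash
python3 -m jog '[[[0.02,0.02,0,0,0,0,0],[0,0,0,0,0,0,0]]]'
python3 -m jog '[[[0.02,0.02,0,0,0,0,0],[0,0,0,0,0,0,0]]]'
python3 -m jog '[[[0.02,0.01,0,0,0,0,0],[0,0,0,0,0,0,0]]]'
```

```text
time: 19.5
tool_pos: [614.6, 49.8, 77.3]
tcp_rot: [-180.0, 0.1, 90.1]
ft_force: [-5.5, -5.9, 9.0]
finger_gap: 39.7
time: 19.75
tool_pos: [614.7, 49.9, 77.3]
tcp_rot: [-179.9, 0.2, 90.0]
ft_force: [-12.2, -9.9, 13.2]
finger_gap: 39.1
time: 20.0
tool_pos: [614.7, 49.9, 77.4]
tcp_rot: [-179.8, 0.3, 90.0]
ft_force: [-15.1, -14.9, 16.2]
finger_gap: 39.2
```

Both directions stopped at (614.7, 49.9), with about 15 N each. I ease the downward press slightly so friction doesn't take up the push, then check by camera.

```bash
python3 -m jog '[[[0,0,-0.015,0,0,0,0],[0,0,0,0,0,0,0],[0,0,0,0,0,0,0]]]'
cat > mend.py <<'E'
from mbase import *
t=telemetry.sense();print(t["tool_pos"].round(2),t["ft_force"].round(1),t["tcp_rot"].round(2))
s=(X>560)&(X<660)&(Y>-30)&(Y<100)
rect(s&(p.max(-1)<90)&(Z>55)&(Z<120),"sink dark");rect(s&(Z>101)&(Z<112),"fin top")
rect(s&(p.max(-1)<90)&(Z>67)&(Z<73.),"flange")
p2,d2=snapshot("side");A=cv2.resize(p[90:260,130:350],None,fx=2.7,fy=2.7,interpolation=2);B=cv2.resize(p2[170:240,215:310],None,fx=6,fy=6,interpolation=2)
h=max(A.shape[0],B.shape[0]);f=lambda I:cv2.copyMakeBorder(I,0,h-I.shape[0],0,0,0)
o=np.hstack([f(A),f(B)]);o=cv2.resize(o,None,fx=min(1,800/o.shape[1]),fy=min(1,800/o.shape[1]),interpolation=3);cv2.imwrite("pics/end_"+n0+".png",o[:,:,::-1])
E
sed -i '1i import sys\nn0=sys.argv[1]' mend.py; python3 mend.py w3
```

```text
time: 20.38
tool_pos: [614.7, 50.1, 77.5]
tcp_rot: [-179.8, 0.2, 90.0]
ft_force: [-11.9, -12.6, 11.4]
finger_gap: 39.2
knobtop 0
hub 2304 [507.9  45.5] [43.3 24.2] 79.65 z [90.2 93.1 97.3]
housing 3687 [512.1  39.2] [35.1 60.2] 1.17 z [67.7 72.7 74.2]
base 9857 [608.4  34.6] [ 64.2 110.6] 0.13 z [65.3 71.4 77.5]
jawtops 8371 [607.1  53.6] [126.1  75.8] 4.14 z [57.4 60.8 61.9]
long ledge x=a*y+b [-1.06472668e-01  6.32530792e+02] [627.21524166  49.92408524] [615.22793585 642.87386446]
short ledge y(x) [ -0.71196237 502.2462153 ] [605.10566731  71.43375123] [28.54676073 89.21272852]
[614.69  50.08  77.47] [-12.4 -13.6  10. ] [-179.79    0.23   90.02]
sink dark 13579 [608.7  37.6] [89.  77.7] 89.72 z [ 71.  101.  114.2]
fin top 6385 [614.5  50.1] [66.6 47.6] 0.18 z [102.6 107.9 109.5]
flange 1432 [614.1  49.2] [65.7 39.6] 89.72 z [70.1 71.1 72.3]
```

View pics/end_w3.png

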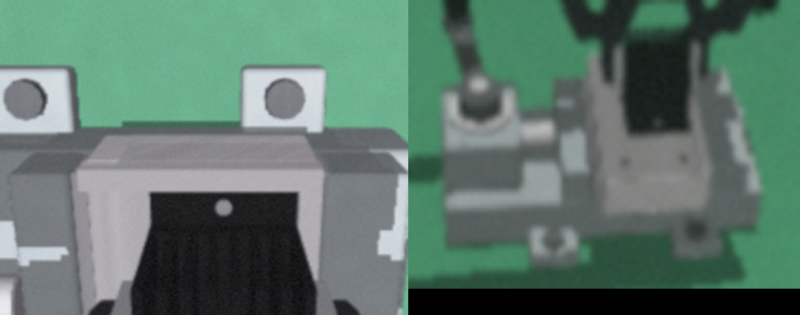

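The wrist crop shows the flange end at (225,192) against the light short ledge; the side view shows the sink upright and the base clamped. I check the end and side gaps with depth profiles in the same image.

Run:
```python
from h import *
p,d,P=load("w3.npz")
for c in(195,213,230,243):
  print(c,' '.join(f"{P[r,c,1]:.1f}/{P[r,c,2]:.0f}/{p[r,c].max()}" for r in range(148,172,2)))
for r in(163,168,172):
  print('r',r,' '.join(f"{P[r,c,0]:.1f}/{P[r,c,2]:.0f}/{p[r,c].max()}" for c in range(230,252,2)))
a=cv2.resize(p[135:195,170:270],None,fx=8,fy=8,interpolation=2);cv2.imwrite("pics/w3c.png",a[:,:,::-1])
```

```text
195 90.5/1/176 89.1/1/175 87.4/0/175 86.1/1/178 84.8/1/155 83.3/1/121 84.2/11/100 84.0/15/111 89.2/41/144 89.3/46/146 89.1/50/143 89.1/54/148
213 90.4/1/179 88.9/0/177 87.7/1/176 86.0/-0/173 84.8/1/110 83.5/2/103 83.7/8/97 84.2/16/118 89.5/42/145 89.2/45/146 89.3/50/139 89.5/55/136
230 90.7/2/181 89.0/1/180 87.6/1/178 86.1/0/177 84.6/-0/107 83.3/1/107 83.9/9/99 83.9/15/120 89.4/42/148 nan/nan/144 89.6/51/135 89.4/55/137
243 90.5/1/178 89.1/1/178 87.8/2/178 86.3/1/172 84.8/1/110 83.3/1/103 83.8/9/102 84.0/15/116 89.7/43/143 89.1/45/143 89.5/51/138 89.4/54/140
r 163 602.3/39/141 603.5/38/141 604.7/39/138 605.8/39/137 607.0/39/138 608.2/40/135 609.3/39/137 610.5/39/135 611.7/40/136 612.8/39/137 614.0/39/136
r 168 603.1/51/135 604.2/50/136 605.3/50/136 606.3/49/135 607.5/51/140 608.6/51/137 609.7/51/136 610.8/51/141 611.9/51/141 613.0/50/140 614.1/50/138
r 172 603.6/58/138 604.7/59/138 605.7/60/140 606.7/58/140 607.8/59/138 608.8/58/138 609.9/59/139 610.9/59/137 612.0/59/141 613.0/58/140 614.1/58/141
```

View pics/w3c.png

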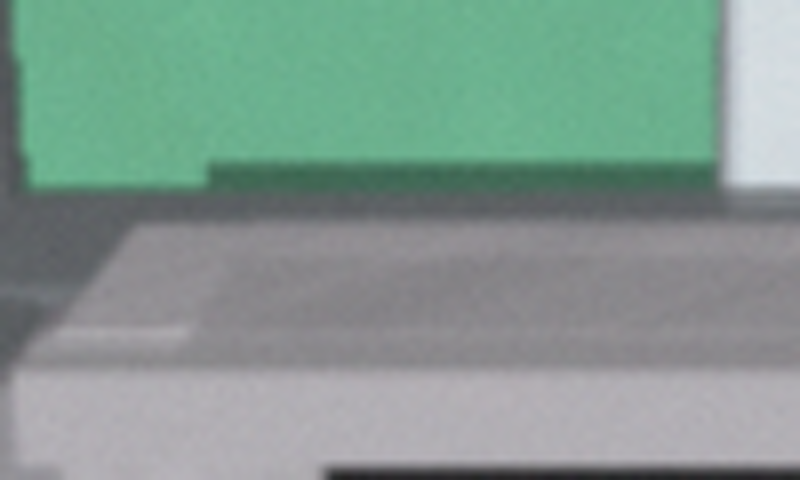

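Run:
```python
from h import *
p,d,P=load("w3.npz")
for c in(230,250,270):
  print(c,' '.join(f"{r}:{P[r,c,1]:.1f}/{P[r,c,2]:.0f}/{p[r,c].max()}" for r in range(177,206)))
for r in(198,202):
  print('r',r,' '.join(f"{P[r,c,0]:.1f}/{P[r,c,2]:.0f}/{p[r,c].max()}" for c in range(284,306)))
  print('L',r,' '.join(f"{P[r,c,0]:.1f}/{P[r,c,2]:.0f}/{p[r,c].max()}" for c in range(205,217)))
```

```text
230 177:89.4/68/143 178:89.7/70/141 179:88.8/69/141 180:89.6/73/140 181:89.4/75/163 182:88.7/74/179 183:88.2/74/180 184:88.1/75/180 185:87.2/74/182 186:86.6/73/182 187:86.3/74/178 188:86.1/75/180 189:85.1/74/180 190:84.7/74/178 191:84.0/74/178 192:83.7/74/174 193:82.2/71/111 194:81.3/70/48 195:81.0/71/29 196:80.2/70/29 197:79.9/71/34 198:79.3/71/30 199:79.1/72/35 200:78.3/71/31 201:77.8/71/25 202:77.1/71/33 203:76.9/71/28 204:76.4/71/35 205:75.9/72/35
250 177:89.5/68/143 178:89.1/69/138 179:89.3/71/138 180:89.4/73/140 181:89.2/74/165 182:89.0/75/178 183:88.5/75/179 184:87.8/74/178 185:87.4/75/178 186:86.8/74/181 187:86.5/75/182 188:85.6/74/182 189:85.4/75/179 190:84.2/72/180 191:84.5/75/180 192:83.6/74/174 193:82.2/71/112 194:81.5/71/48 195:80.6/70/26 196:80.9/72/43 197:80.2/72/78 198:79.6/71/127 199:79.3/72/145 200:78.4/71/150 201:78.2/72/150 202:77.5/71/143 203:76.8/71/147 204:76.3/71/140 205:76.0/72/121
270 177:89.7/69/142 178:89.6/70/138 179:89.4/71/140 180:89.5/73/143 181:89.3/74/162 182:88.9/74/175 183:88.1/73/181 184:87.6/73/181 185:87.4/74/180 186:86.8/74/181 187:86.6/75/180 
[... 458 characters left out ...]
37.6/74/177 638.1/74/178 638.6/74/179 639.0/75/178 639.6/74/176 640.0/74/160 643.1/60/125 643.5/61/124
L 198 590.9/66/176 591.5/66/173 591.8/65/171 592.3/65/177 593.0/66/172 593.5/66/148 594.7/71/59 595.2/72/31 595.5/70/33 596.1/70/34 596.7/72/30 597.1/70/32
r 202 631.2/71/33 631.7/71/30 632.3/71/36 632.6/72/34 633.2/71/33 633.8/71/51 634.2/71/103 634.1/75/153 634.7/75/175 635.2/74/179 635.8/74/177 636.4/73/179 636.7/74/178 637.2/74/180 637.8/73/181 638.1/75/179 638.8/74/178 639.4/73/179 639.8/73/173 640.1/74/149 643.0/61/127 643.5/61/124
L 202 590.9/67/170 591.4/66/175 591.8/66/174 592.3/65/178 592.9/66/172 593.3/65/147 594.6/71/60 595.1/71/30 595.6/71/31 596.1/71/30 596.6/71/29 597.1/71/29
```

Run:
```python
from h import *
p,d,P=load("w3.npz");X,Y,Z=P[...,0],P[...,1],P[...,2]
for x0,x1 in((597,604),(610,618),(624,632)):
  m=(X>x0)&(X<x1)&(Z>78)&(Z<104)&(Y>65)&(Y<80)&(p.max(-1)<100);print(x0,m.sum(),np.median(Y[m]).round(2),"exp 73.4")
  for r in range(0,1):
    q=P[m];print("tilt dy/dz",np.polyfit(q[:,2],q[:,1],1)[0].round(3))
m=(X>600)&(X<630)&(Y>80)&(Y<95)&(Z>68)&(Z<73);print("ledge outer",np.median(Y[(X>600)&(X<630)&(Y>86)&(Y<92)&(Z>45)&(Z<70)]))
```

```text
597 233 72.64 exp 73.4
tilt dy/dz -0.01
610 288 72.85 exp 73.4
tilt dy/dz 0.009
624 272 72.61 exp 73.4
tilt dy/dz 0.01
ledge outer 89.39980913113641
```

The evidence for the short ledge is ambiguous: x and y stopped at the same moment, and the camera suggests a gap of about 0.7 mm. Friction on the long ledge could be holding y. I back off x, ease z, seat y alone, then push x again.

```bash
python3 -m jog '[[[0,-0.05,-0.01,0,0,0,0],[0,-0.02,0,0,0,0,0],[0,0,0,0,0,0,0],[0,0,0,0,0,0,0]]]'
python3 -m jog '[[[0.01,0,0,0,0,0,0],[0,0,0,0,0,0,0]]]'
python3 -m jog '[[[0.02,0,0,0,0,0,0],[0,0,0,0,0,0,0]]]'
```

```text
time: 20.98
tool_pos: [613.9, 50.7, 77.9]
tcp_rot: [179.9, 0.2, 90.0]
ft_force: [4.5, -9.2, -2.9]
finger_gap: 39.6
time: 21.22
tool_pos: [613.9, 50.8, 77.9]
tcp_rot: [179.9, 0.2, 90.0]
ft_force: [4.2, -10.7, -3.2]
finger_gap: 39.3
time: 21.48
tool_pos: [613.9, 50.8, 78.0]
tcp_rot: [179.9, 0.3, 90.0]
ft_force: [2.7, -14.9, -1.5]
finger_gap: 39.1
```

Confirmed: y moved on to 50.8 and stops there with no downward load, so the short ledge is now truly reached. I lower, then push x.

```bash
python3 -m jog '[[[-0.02,0,0.018,0,0,0,0],[0,0,0,0,0,0,0]]]'
python3 -m jog '[[[0,0.04,0,0,0,0,0],[0,0,0,0,0,0,0]]]'
python3 -m jog '[[[0.005,0.03,0,0,0,0,0],[0,0,0,0,0,0,0]]]'
python3 -m jog '[[[0.005,0.02,0,0,0,0,0],[0,0,0,0,0,0,0]]]'
```

```text
time: 21.72
tool_pos: [613.9, 50.8, 77.5]
tcp_rot: [179.9, 0.2, 90.0]
ft_force: [1.4, -13.2, 2.2]
finger_gap: 39.1
time: 21.98
tool_pos: [614.2, 50.7, 77.5]
tcp_rot: [-179.9, 0.2, 90.0]
ft_force: [-8.8, -11.8, 8.7]
finger_gap: 39.4
time: 22.22
tool_pos: [614.5, 50.7, 77.4]
tcp_rot: [-179.8, 0.3, 90.0]
ft_force: [-14.6, -13.5, 13.7]
finger_gap: 39.4
time: 22.48
tool_pos: [614.7, 50.7, 77.4]
tcp_rot: [-179.7, 0.3, 90.0]
ft_force: [-19.1, -14.7, 17.3]
finger_gap: 39.1
```

```bash
python3 -m jog '[[[-0.03,0,-0.025,0,0,0,0],[0,0,0,0,0,0,0],[0,0,0,0,0,0,0]]]'
python3 -m jog '[[[-0.02,0,-0.005,0,0,0,0],[0,0,0,0,0,0,0],[0,0,0,0,0,0,0]]]'
```

```text
time: 22.85
tool_pos: [614.7, 50.7, 77.5]
tcp_rot: [-179.7, 0.2, 90.1]
ft_force: [-13.6, -9.0, 8.1]
finger_gap: 39.4
time: 23.22
tool_pos: [614.7, 50.6, 77.4]
tcp_rot: [-179.7, 0.1, 90.1]
ft_force: [-11.4, -4.5, 6.3]
finger_gap: 39.4
```

x force exceeds any possible friction, so the long-ledge contact is real. Now I restore the y push with a low vertical load.

```bash
python3 -m jog '[[[0.04,0,-0.01,0,0,0,0],[0,0,0,0,0,0,0]]]'
python3 -m jog '[[[0.02,0.01,0,0,0,0,0],[0,0,0,0,0,0,0],[0,0,0,0,0,0,0],[0,0,0,0,0,0,0]]]'
python3 mend.py w4 | tail -5
python3 - <<'E'
from h import *
p,d,P=load("w4.npz");X,Y,Z=P[...,0],P[...,1],P[...,2]
for x0,x1 in((597,604),(610,618),(624,632)):
  m=(X>x0)&(X<x1)&(Z>78)&(Z<104)&(Y>65)&(Y<80)&(p.max(-1)<100);q=P[m];print(x0,m.sum(),np.median(Y[m]).round(2),"exp 73.4",np.polyfit(q[:,2],q[:,1],1)[0].round(3))
m=(Y>74)&(Y<82)&(X>596)&(X<633)&(p.max(-1)<80)&(Z>66)&(Z<76);q=P[m];print("flange plane",np.linalg.lstsq(np.c_[q[:,:2],np.ones(len(q))],q[:,2],rcond=None)[0],q[:,2].mean())
print("ledge outer",np.median(Y[(X>600)&(X<630)&(Y>86)&(Y<92)&(Z>45)&(Z<70)]))
E
```

```text
time: 23.48
tool_pos: [614.7, 50.7, 77.6]
tcp_rot: [-179.7, 0.2, 90.1]
ft_force: [-10.7, -12.5, 3.9]
finger_gap: 39.2
time: 23.98
tool_pos: [614.7, 50.8, 77.6]
tcp_rot: [-179.6, 0.3, 90.0]
ft_force: [-14.2, -15.9, 6.0]
finger_gap: 39.1
short ledge y(x) [ -0.70827992 500.34327445] [605.18111827  71.70564074] [28.96319078 89.1824526 ]
[614.76  50.81  77.64] [-14.1 -16.4   6.6] [-179.6     0.31   90.03]
sink dark 13478 [608.8  37.1] [78.2 90.2] 0.31 z [ 71.1 101.2 113.8]
fin top 6410 [614.6  50.8] [47.4 66.6] 89.78 z [102.6 108.1 109.5]
flange 1360 [614.3  49.9] [39.6 64.7] 0.31 z [70.1 71.2 72.3]
597 272 73.19 exp 73.4 0.003
610 275 73.61 exp 73.4 0.016
624 257 73.2 exp 73.4 0.033
flange plane [-2.90488143e-03 -2.51553827e-02  7.48855044e+01] 71.14002568634896
ledge outer 89.40098147578635
```

View pics/end_w4.png

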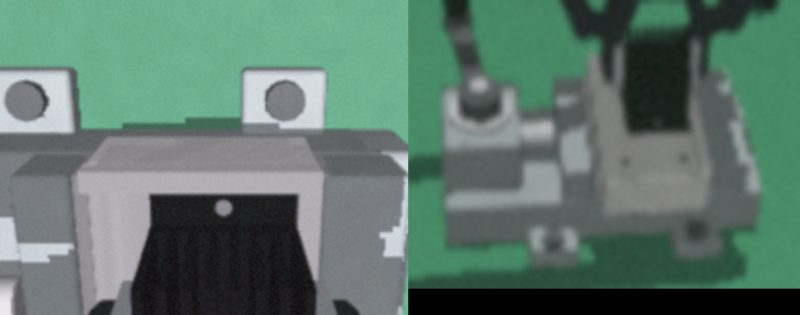

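The end gap is closed (fin face 73.3, expected 73.4). The push tilts the tool by about 0.4°, so I trim that out for flat seating.

```bash
python3 -m jog '[[[0,0,0,-0.001,0.0008,0,0],[0,0,0,0,0,0,0],[0,0,0,0,0,0,0]]]'
```

```text
time: 24.45
tool_pos: [614.7, 50.8, 77.5]
tcp_rot: [-180.0, 0.0, 90.0]
ft_force: [-12.1, -16.6, 6.0]
finger_gap: 39.4
```

```bash
python3 -m jog '[[[0,0.012,0.003,-0.0001,0,0,0],[0,0,0,0,0,0,0],[0,0,0,0,0,0,0],[0,0,0,0,0,0,0],[0,0,0,0,0,0,0]]]'
python3 mend.py w5 | grep -E "^\[|flange|^base"
python3 - <<'E'
from bench import *
from h import *
p,d=snapshot("top");c=camera_params("top");P=cloud(d,c["K"],c["extrinsics"])
p0,d0,P0=load("top0.npz")
m=cv2.morphologyEx(((abs(P[...,2]-P0[...,2])>12)).astype(np.uint8),cv2.MORPH_OPEN,np.ones((3,3)))
n,l,s,ce=cv2.connectedComponentsWithStats(m);print("changed regions",s[1:].tolist())
E
```

```text
time: 25.08
tool_pos: [614.7, 50.8, 77.4]
tcp_rot: [-179.9, 0.0, 90.0]
ft_force: [-16.6, -16.5, 8.2]
finger_gap: 39.6
base 9778 [608.5  34.7] [ 64.2 110.5] 0.23 z [65.3 71.3 77.5]
[614.73  50.77  77.44] [-17.3 -16.3   8.4] [-1.7992e+02  3.0000e-02  9.0040e+01]
flange 1348 [614.1  49.6] [65.  39.5] 89.9 z [70.1 71.1 72.1]
changed regions [[182, 126, 105, 258, 17271], [237, 201, 11, 4, 36], [218, 217, 25, 9, 143], [156, 227, 21, 21, 265], [488, 351, 24, 33, 524]]
```

The only changes are the arm, the lever and the moved sink. The base hasn't shifted under the push, so I hand in.

```bash
python3 -c "
from bench import job;print(job.hand_in())"
```

```text
the job is handed in; nothing more can be done
None
```

The base is clamped and the heat sink is seated in the corner, still gripped and pushed against both ledges. The job was handed in at about 25 s of the 64 s allowed; the hand-in gives no verdict.

**Clamping:** I led the lever clockwise from about 0.24 to 1.89 rad, until the knob resisted with about 15 N. After release the camera put it at about 1.86 rad. That is within the camera error of the 1.85 contact angle, so firmness rests on the 15 N and on the base not moving. The base sits square against the fixed jaw and stayed at (608.5, 34.7) while I pushed on the sink.

**Seating:** The first push was misleading. Friction on the long ledge held the sink about 0.7 mm short of the short ledge. I backed off, seated the short end first, then the long side, and trimmed out a 0.4° tool tilt.

**Last checks:**
- **Push:** about 17 N against the long ledge, 16 N against the short ledge and 8 N down, with the tool level to 0.1°.
- **Grip:** 50 N set, fingers 39.6 mm apart on the 40 mm fin block.
- **Long ledge:** in the camera check before the re-seating, the foot edge and the ledge met at x = 634.2. The tool ended at the same x.
- **Short ledge:** the fin face was at y = 73.3 against 73.4 expected, measured before the final trim. The ledge hides the contact line itself, so this is inferred from the position and the force.
- **Disagreement:** the camera's flange outline put the sink's centre at y = 49.6, against 50.6 expected. I put this down to the part hidden behind the ledge.
- **Bystanders:** comparing top views before and after, only the arm, the lever and the heat sink had moved.

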